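Lock a filter stage and its cap onto the filter stand

ROBOT

A 6-joint arm with a two-finger parallel gripper is mounted at the origin on a cart in front of the work surface, level with it; the furniture and walls round the work are solid. World frame = base frame: x ahead of the robot, y to its left, z up, the work surface at z = 0. Lengths are in mm, angles in rad, forces in N, time in s.
With the tool pointing down it reaches from about 275 to 775 mm from the base axis. Payload 14.6 kg.
Tool frame: the origin (TCP) lies on the centre line of the jaws, within the pads' length; the fingertips stand tips_ahead ahead of it and the grasp point (between the pads) lies 6 mm ahead of it (tips_ahead is the distance from the TCP to the fingertips, in mm); z points along the fingers, y is the direction in which the jaws open and shut (so a half turn about z gives the same grasp; the last joint's range is limited). The gripper opens to 85 mm and grips with 20 to 120 N. Pads are 22 mm wide; open, the fingers measure 114 mm over their backs; the gripper's body (76 mm by 85 mm) begins 54 mm behind the grasp point. The pads swing forward as they close: fully open they stand 13 mm farther back than shut.
Start: joints at [1.067, 0.263, -0.048, 1.259, 0, 1.415], TCP at [179.434, 493.388, 256.278] pointing down, gripper open.
Joint ranges: [-2.65, 2.65], [-0.89, 1.7], [-1.18, 1.37], [-2.13, 2.11], [-1.35, 1.29], [-3.14, 3.14]. Speed limits (rad/s): [1.89, 1.89, 2.57, 2.79, 3.14, 3.14].

INTERFACE

Orientations are given as a unit quaternion [x, y, z, w].
In Python, from plant import * gives the robot as it stands. The module is installed in compiled form; this text tells all that it offers.
- The arm moves only by the tool send_rows, never from a script. Its argument "moves" is a list that holds one entry, the list of rows, each a list of 7 numbers: the closure, from -1 (fully open) to 1 (shut), then the shift along the world's x, y, z in mm, then the turn, a rotation vector about the world's x, y, z in degrees. A call has 1 to 20 rows; each row shifts and turns the commanded pose from where the row before left it; what a row does not reach is not made up. A row lasts 1/8 s, in which the tool goes at most 62.5 mm and 10.7 degrees, less where a joint would pass 70% of its speed; a pose out of reach is approached as far as the arm can. A call with a gripper value outside its range is refused whole. The fingers move at their own pace and stop on an object; "squeeze" is the grip in N (left out, the last holds). Time passes only in rows, so rows that do not move let the fingers close. It gives the time, the measured TCP pose, the force and the opening at its end, in the units of the state.
- observe(): the state, without advancing time (a new reading comes with each control period).
- snapshot(name): name is "scene" or "top" or "wrist"; returns the picture (420x560x3 uint8, red, green, blue); there is no depth.
- camera_info(name): a dict with "mtx" (3x3 intrinsics, pixels), "pose" (4x4, takes a point from camera to world coordinates). Camera axes: x right, y down, z forward; pixel columns grow to the right and rows downward; lengths in mm; the calibration is good to about 2 mm. A picture is of the moment at which its call begins: read the wrist's pose just before it. camera_info takes no time and is no camera call; for the wrist camera it gives the pose at the moment of the call.
- sign_off(): hands the job in, once; it reports no verdict.
The state is a dict: "clock": time; "qpos": joint angles; "joint_vel": joint speeds; "tau": joint torques, N m; "ee_pos": TCP position; "eef_rot": TCP orientation; "wrist_force": force on the tool from outside, world axes, zero at the start; "ft_torque": the same for the moment, N m; "finger_gap": finger opening in mm.
Only numpy, scipy, OpenCV 4.12 (cv2) and the standard library are available. Lean on these libraries where they do the work, as an engineer would, in place of code of your own. Each camera call takes 0.05 s, during which the arm holds its last target.

TASK

Put the in-line filter holder together: set the blue filter stage on the metal stand and turn it clockwise (seen from above) until its bayonet locks at the stop with the orange bars in line, then put the grey cap on the stage and lock it in the same way. Let go of the finished stack, and leave the other things on the table where they are.

Things in the scene. Friction and masses are not known exactly. Their poses are not given: they have to be found in the camera images.
- stand: Fixed aluminium stand, origin at the centre of its underside on the table, z up. Foot 90 mm across, 8 mm high; column 56 mm across up to a flat shoulder at z = 40 mm; a side outlet sticks out 16 mm at +y. Orange bars mark +x and -x, green spots +70 and -110 degrees (counter-clockwise from +x seen from above). The half of its joint that carries the stage is described at stand_spigot.
- stand_spigot (a point): Centre of the stand's shoulder, 40 mm above its origin, axes as the stand's. Steel spigot 36 mm across, 21 mm high, top 6 mm tapered to 30 mm; two outward lugs, 43 mm over both, 5 mm thick, underside 7 mm above the shoulder. The two gaps between lugs (104 degrees) are centred on the green spots. The origin of the stage, when down, lies at this point. Play: 1.3 mm sideways, 2 mm lift.
- stand_open (a point): Green spot on the rim of the stand's shoulder at +70 degrees, 25 mm off the axis (its twin lies opposite). To join, lower the part above with its orange bars at the green spots (free within 12 degrees either way) until it rests on the shoulder; then turn it about 70 degrees clockwise seen from above to a hard stop, where the orange bars are in line (x axes parallel). The other way is blocked.
- stage: Loose blue round stage, 56 mm across, about 0.12 kg, upright on the table. Origin: centre of its underside, z up. Side straight and grippable z = 0 to 40 mm. Skirt below 22 mm deep, bore 50 mm (38.6 mm at z = 13 to 18 mm), with two inward tabs 76 degrees wide, 38.6 mm apart, 5 mm thick, flush with the underside, centred under the orange bars at +x and -x. Joints repeat after half a turn: either bar fits either spot.
- stage_spigot (a point): Centre of the shoulder on top of the stage, 40 mm above its origin, axes as the stage's. Spigot (its top 61 mm above the stage's origin), lugs, stops and play exactly as on the stand. The origin of the cap, when down, lies at this point.
- stage_open (a point): Green spot on the rim of the stage's shoulder at +70 degrees from the stage's +x, 25 mm off the axis (its twin lies opposite). The cap goes on with its orange bars at these spots and turns about 70 degrees clockwise to its stop, as the stage does on the stand.
- cap: Loose grey round cap, 56 mm across, about 0.10 kg, upright on the table. Origin: centre of its underside, z up. Side straight and grippable z = 0 to 34 mm, then a low cone to 41 mm and a steel hose nozzle 15 mm across to z = 60 mm. Skirt and tabs as on the stage, centred under the orange bars at +x and -x (on side and top).
- specimen_cup: Bystander: white screw-top specimen cup, 56 mm across, 57 mm high. Origin: centre of its underside.
- tape: Bystander: roll of white tape lying flat, 58 mm across, 20 mm high. Origin: centre of its underside.
- marker: Bystander: orange marker pen with a black cap, 120 x 16 x 13 mm, lying along its y near the binder. Origin: centre of its underside.
- pipette: Bystander: white and blue micropipette, 258 x 50 x 25 mm, lying along its y. Origin: centre of its underside.
Mind the look-alikes: they are no part of the job. What is meant by the stand is not red or turquoise, and is the smaller of those in its own colour.

How it is judged (in metres and radians):
On the way, in this order (a step that is already met when the one before it is completed fails the run):
1. the blue stage is locked on the stand, before the cap is on it (horizontal distance between stage and stand below 0.0035 m and z of stage in the frame of stand between 0.037 and 0.0435 m and angle between the x axis of stage and the x axis of stand, either way round below 0.2 rad and distance between stage and cap above 0.07 m), for 0.2 s.
2. the grey cap is locked on the stage (horizontal distance between cap and stage below 0.0035 m and z of cap in the frame of stage between 0.037 and 0.0435 m and angle between the x axis of cap and the x axis of stage, either way round below 0.2 rad), for 0.2 s.
At the end, for the whole second after the job is handed in: The stage sits on the stand and the cap on the stage, each centred within 3.5 mm, fully down (origin 37 to 43.5 mm above the one below), turned to the stop with the orange bars in line within 0.2 rad, the stack upright within 0.1 rad and at rest (all of step 2 and horizontal distance between stage and stand below 0.0035 m and z of stage in the frame of stand between 0.037 and 0.0435 m and angle between the x axis of stage and the x axis of stand, either way round below 0.2 rad and angle between cap's own z axis and vertical below 0.1 rad and linear speed of each of cap, stage below 0.02 m/s); the robot touches nothing.
It fails at once if a bystander (specimen cup, tape roll, marker, pipette) is moved by more than 25 mm (distance of any of specimen_cup, tape, marker, pipette from where it was at the start of the episode above 0.025 m).
It also fails if it takes over 67 s, if anything falls off the work surface, if the arm or the gripper's body presses on something with over 40 N, if the wrist force passes 120 N, or if a joint passes its speed limit or range.

## Working session

There is one attempt and no reset: what is moved stays moved. The work goes in short steps, Python scripts to look and compute and a tool call to move; the robot and the scene stay as the last step left them, time stands still between calls to the robot, and variables do not carry over. Pictures are saved under pics/ and viewed, and the job is handed in when it is done.

Besides the shell and the picture viewer there is one more tool, called after "Emit:" as name(argument=value, ...) on one line, values as JSON. send_rows: Moves the arm, as the interface text tells. Its arguments: {"type":"object","properties":{"moves":{"type":"array"},"squeeze":{"type":"number"}},"required":["moves"]}

```bash
mkdir -p pics; ls; python3 - <<'E'
from plant import *
import cv2, numpy as np
s=observe(); print(s)
for n in ("scene","top"):
    im=snapshot(n); cv2.imwrite(f"pics/{n}0.png",im[:,:,::-1]); 
    ci=camera_info(n); print(n,np.round(ci["mtx"],2).tolist(),np.round(ci["pose"],4).tolist())
E
```

```text
pics
{'clock': 0.0, 'qpos': array([ 1.06671367e+00,  2.63523916e-01, -4.89267915e-02,  1.25941422e+00,
       -1.14823821e-05,  1.41550256e+00]), 'joint_vel': array([-7.76495058e-05, -1.19971303e-03, -1.34357110e-03,  2.33324070e-03,
        6.26475498e-04,  2.22130517e-05]), 'tau': array([-4.97718545e-03, -6.37610364e+01,  3.84568799e+01,  1.34502270e-02,
       -5.78823128e-04,  8.50251752e-06]), 'ee_pos': array([179.3063255 , 493.16494955, 255.82829924]), 'eef_rot': array([ 1.73511769e-01,  9.84831651e-01, -5.07384847e-04, -1.67547199e-04]), 'wrist_force': array([-0.37826369, -0.61670027,  0.066978  ]), 'ft_torque': array([ 0.03752794, -0.04423144, -0.02768103]), 'finger_gap': 85.349439425726}
scene [[419.39, 0.0, 274.87], [0.0, 419.39, 211.34], [0.0, 0.0, 1.0]] [[0.8423, -0.3162, 0.4365, 12.8774], [-0.5389, -0.5117, 0.6692, -921.6728], [0.0117, -0.7989, -0.6014, 794.3092], [0.0, 0.0, 0.0, 1.0]]
top [[468.88, 0.0, 276.25], [0.0, 468.88, 211.98], [0.0, 0.0, 1.0]] [[0.0168, -0.9783, 0.2066, 277.3173], [-0.9999, -0.0158, 0.0068, -115.3703], [-0.0034, -0.2067, -0.9784, 1278.2977], [0.0, 0.0, 0.0, 1.0]]
```

View pics/scene0.png

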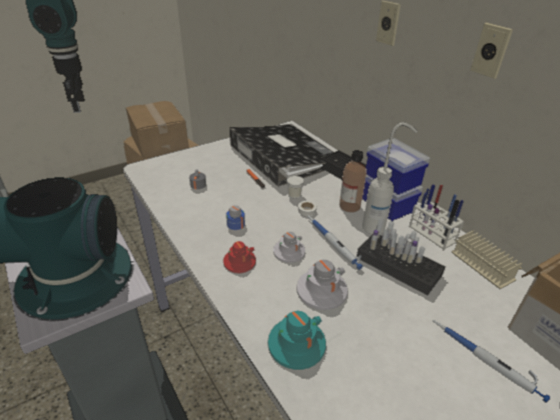

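View pics/top0.png

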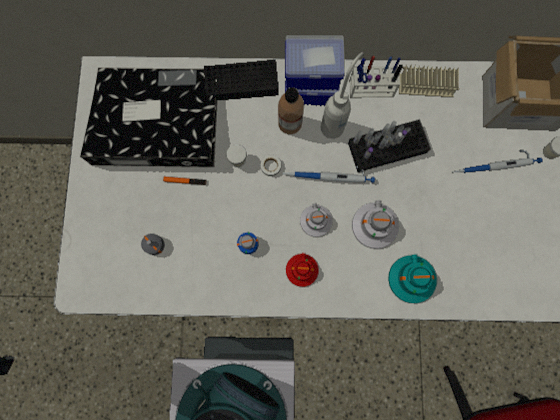

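The candidates for the stand in the top view are grey small (316,220), grey large (376,225), red (302,268) and turquoise (414,280). The small grey one fits because it is neither red nor turquoise and is the smaller of the two grey ones. The blue stage is at (247,243) and the grey cap at (152,244). I'll confirm each in enlarged crops.

```bash
python3 - <<'E'
import cv2, numpy as np
t=cv2.imread("pics/top0.png")
def crop(im,cx,cy,h=25,k=10): return cv2.resize(im[cy-h:cy+h,cx-h:cx+h],None,fx=k,fy=k,interpolation=cv2.INTER_CUBIC)
a=np.hstack([crop(t,152,244,20,10),crop(t,247,243,20,10)])
cv2.imwrite("pics/crop_a.png",a)
b=np.hstack([crop(t,316,220,25,8),crop(t,376,225,25,8)]);cv2.imwrite("pics/crop_b.png",b)
E
```

```text
(no output)
```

View pics/crop_a.png

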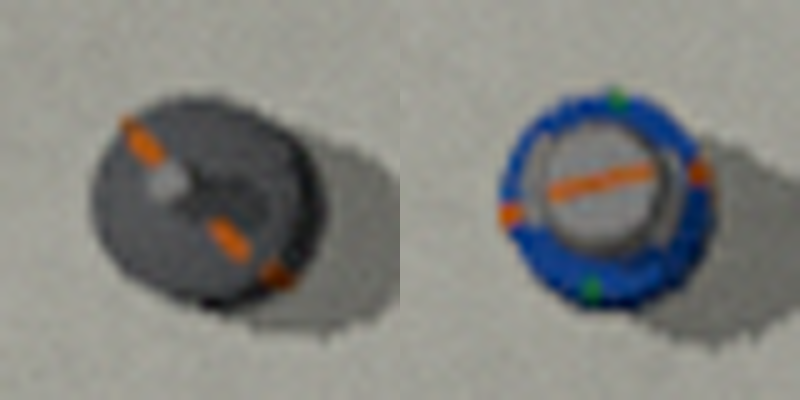

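View pics/crop_b.png

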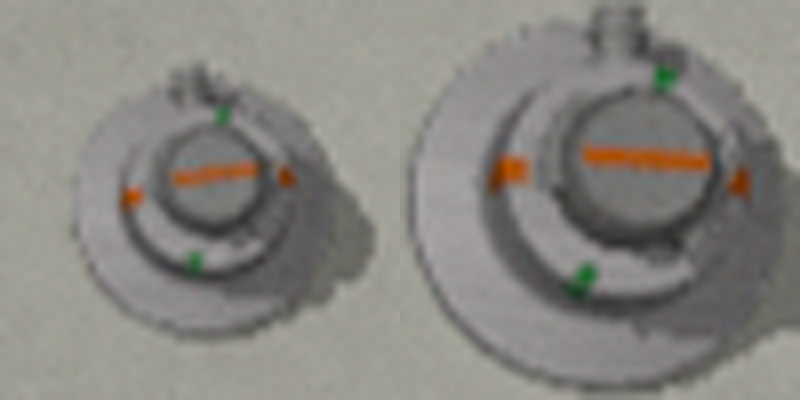

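```bash
cat > h.py <<'E'
import numpy as np, cv2
def ray(ci,u,v,z):
    K=np.array(ci["mtx"]);T=np.array(ci["pose"])
    d=T[:3,:3]@np.linalg.solve(K,[u,v,1.]); o=T[:3,3]
    return o+d*(z-o[2])/d[2]
def proj(ci,p):
    K=np.array(ci["mtx"]);T=np.array(ci["pose"])
    q=K@(T[:3,:3].T@(np.array(p,float)-T[:3,3])); return q[:2]/q[2]
def px(o,k,x,y): return o[0]+(x+.5)/k-.5, o[1]+(y+.5)/k-.5
def bear(a,b): d=b-a; return np.degrees(np.arctan2(d[1],d[0]))
E
python3 - <<'E'
from plant import *; from h import *
ci=camera_info("top"); w=camera_info("wrist"); print(np.round(w["mtx"],1).tolist(),np.round(w["pose"],3).tolist())
def R(n,o,k,pts):
    P=[ray(ci,*px(o,k,x,y),z) for x,y,z in pts]
    print(n,np.round(P,1).tolist()); return P
P=R("stand",(291,195),8,[(212,178,61),(133,197,40),(288,178,40),(224,115,40),(195,262,40)])
print(bear(P[1],P[2]),bear(P[4],P[3]),(P[1]+P[2])/2,(P[3]+P[4])/2)
P=R("stage",(227,223),10,[(202,190,61),(112,215,40),(300,173,40),(218,98,40),(193,290,40)])
print(bear(P[1],P[2]),bear(P[4],P[3]),(P[1]+P[2])/2,(P[3]+P[4])/2)
P=R("cap",(132,224),10,[(168,180,60),(125,122,34),(280,275,34)])
print(bear(P[1],P[2]),(P[1]+P[2])/2)
E
```

```text
[[291.8, 0.0, 283.6], [0.0, 291.8, 211.8], [0.0, 0.0, 1.0]] [[0.343, 0.894, 0.289, 104.71], [0.939, -0.326, -0.107, 519.432], [-0.001, 0.308, -0.951, 372.22], [0.0, 0.0, 0.0, 1.0]]
stand [[523.1, -215.1, 61.0], [520.3, -190.3, 40.0], [527.7, -242.4, 40.0], [549.1, -220.9, 40.0], [498.5, -211.1, 40.0]]
-81.96575180851464 -10.970957936848261 [ 524.02544289 -216.31329557   40.        ] [ 523.77939423 -215.98483747   40.        ]
stage [[454.0, -30.9, 61.0], [449.9, -5.7, 40.0], [462.0, -55.5, 40.0], [481.9, -33.0, 40.0], [430.3, -27.9, 40.0]]
-76.33377373670213 -5.669334320607067 [455.98869295 -30.59201828  40.        ] [456.09134054 -30.44823668  40.        ]
cap [[449.9, 227.3, 60.0], [469.1, 247.3, 34.0], [428.6, 202.8, 34.0]]
-132.35332017483026 [448.83752842 225.07268808  34.        ]
```

Emit:
send_rows(moves=[[[-1,23,-43.6,-4.5,0,0,1.7],[-1,23,-43.6,-4.5,0,0,1.7],[-1,23,-43.6,-4.5,0,0,1.7],[-1,23,-43.6,-4.5,0,0,1.7],[-1,23,-43.6,-4.5,0,0,1.7],[-1,23,-43.6,-4.5,0,0,1.7],[-1,23,-43.6,-4.5,0,0,1.7],[-1,23,-43.6,-4.5,0,0,1.7],[-1,23,-43.6,-4.5,0,0,1.7],[-1,23,-43.6,-4.5,0,0,1.7],[-1,23,-43.6,-4.5,0,0,1.7],[-1,23,-43.6,-4.5,0,0,1.7],[-1,0,0,0,0,0,0]]])

```text
clock: 1.72
ee_pos: [456.4, -32.2, 201.5]
eef_rot: [-0.002, 1.0, -0.0, -0.0]
wrist_force: [-0.4, 0.4, -0.6]
finger_gap: 86.0
```

```bash
cat > look.py <<'E'
import sys
from plant import *; from h import *
from scipy.spatial.transform import Rotation as Ro
import pickle
n=sys.argv[1]
s=observe(); ci=camera_info("wrist"); im=snapshot("wrist")
pickle.dump(ci,open(f"pics/{n}.pkl","wb"))
cv2.imwrite(f"pics/{n}.png",im[:,:,::-1])
R=Ro.from_quat(s["eef_rot"]).as_matrix()
print("t",round(s["clock"],2),"pos",np.round(s["ee_pos"],1),"yaw_y",round(np.degrees(np.arctan2(R[1,1],R[0,1])),2),"zaxis",np.round(R[:,2],4),"F",np.round(s["wrist_force"],1),"gap",round(s["finger_gap"],1),"q",np.round(s["qpos"],2))
E
python3 look.py w1
```

```text
t 1.73 pos [456.4 -32.2 201.5] yaw_y 90.24 zaxis [-8.e-04 -1.e-04 -1.e+00] F [-0.4  0.4 -0.6] gap 86.0 q [-0.25  0.17 -0.32  1.08 -0.   -0.25]
```

View pics/w1.png

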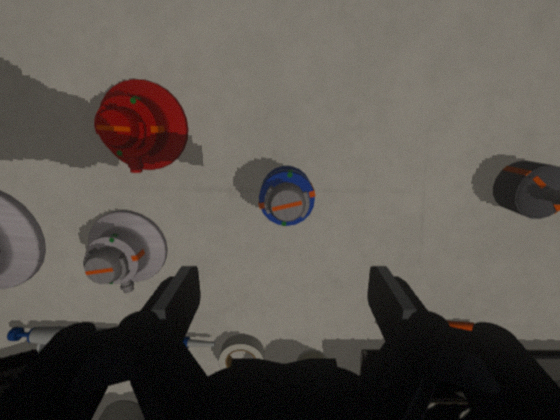

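```bash
cat > crop.py <<'E'
import sys,cv2
n,x,y,h,k,o=sys.argv[1:]; x,y,h,k=map(int,(x,y,h,k))
im=cv2.imread(f"pics/{n}.png")[y-h:y+h,x-h:x+h]
cv2.imwrite(f"pics/{o}.png",cv2.resize(im,None,fx=k,fy=k,interpolation=cv2.INTER_CUBIC)); print("origin",x-h,y-h)
E
python3 crop.py w1 287 197 35 8 w1s; python3 crop.py w1 125 247 50 6 w1st
python3 - <<'E'
import pickle;from h import *
ci=pickle.load(open("pics/w1.pkl","rb"))
for u in [(198,268),(370,268)]:
  for z in (200,190,180,170,160): print(u,z,np.round(ray(ci,*u,z),1))
E
```

```text
origin 252 162
origin 75 197
(198, 268) 200 [442.  -71.9 200. ]
(198, 268) 190 [447.5 -75.2 190. ]
(198, 268) 180 [453.1 -78.5 180. ]
(198, 268) 170 [458.6 -81.8 170. ]
(198, 268) 160 [464.1 -85.  160. ]
(370, 268) 200 [441.7   6.  200. ]
(370, 268) 190 [447.2   9.3 190. ]
(370, 268) 180 [452.7  12.6 180. ]
(370, 268) 170 [458.2  15.9 170. ]
(370, 268) 160 [463.7  19.3 160. ]
```

View pics/w1s.png

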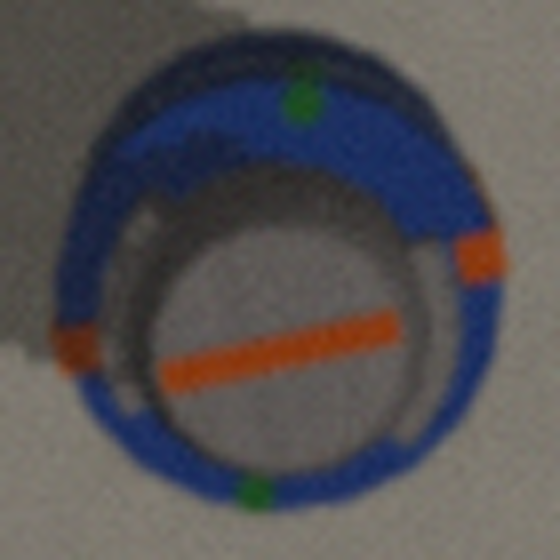

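View pics/w1st.png

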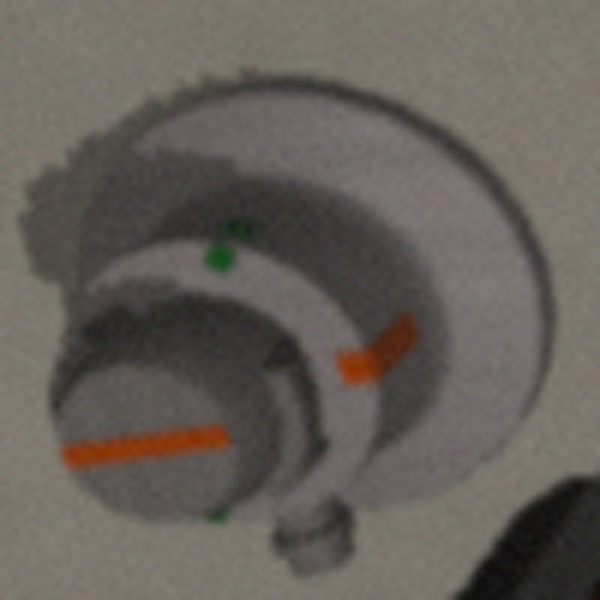

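```bash
python3 - <<'E'
import pickle;from h import *
ci=pickle.load(open("pics/w1.pkl","rb"))
f=lambda o,k,x,y,z: ray(ci,*px(o,k,x,y),z)
o=(252,162);k=8
A,B,G,H,C=[f(o,k,*p) for p in [(80,345,40),(480,257,40),(302,100,40),(255,490,40),(280,348,61)]]
D,E=[f(o,k,*p) for p in [(163,380,61),(402,325,61)]]
print("stage",A,B,G,H,C,"mid",(A+B)/2,(G+H)/2,bear(B,A),bear(H,G),bear(E,D))
o=(75,197);k=6
D,E,C,G,A=[f(o,k,*p) for p in [(66,458,61),(229,435,61),(147,444,61),(221,258,40),(360,367,40)]]
print("stand",D,E,(D+E)/2,C,bear(E,D),"G",G,bear(C,G),"A",A,bear(A,C))
E
```

```text
stage [459.47018336 -55.11443605  40.        ] [448.04140775  -5.83456163  40.        ] [428.69653571 -27.84411315  40.        ] [478.53869839 -33.33043911  40.        ] [453.52017329 -30.51046356  61.        ] mid [453.75579555 -30.47449884  40.        ] [453.61761705 -30.58727613  40.        ] -76.94303341044872 173.71851263575596 -76.2782110454607
stand [ 524.519274   -229.63217455   61.        ] [ 520.14177981 -201.88318232   61.        ] [ 522.3305269  -215.75767843   61.        ] [ 521.86145066 -215.71943211   61.        ] -81.03528199002244 G [ 497.6217975  -211.00285013   40.        ] 168.98890658884036 A [ 518.32382132 -190.24670957   40.        ] -82.09338631970337
```

The crops confirm the small grey stand, at about (522,-216) with its x axis at about -81 degrees, and the blue stage at about (453.7,-30.5) with its x axis at about -76.5 degrees. I'll now look at the stand from the same relative viewpoint, so that the calibration bias cancels.

Emit:
send_rows(moves=[[[-1,17,-46.3,0,0,0,0],[-1,17,-46.3,0,0,0,0],[-1,17,-46.3,0,0,0,0],[-1,17,-46.3,0,0,0,0],[-1,0,0,0,0,0,0],[-1,0,0,0,0,0,0]]])

```text
clock: 2.52
ee_pos: [523.1, -213.7, 202.2]
eef_rot: [-0.004, 1.0, 0.0, -0.0]
wrist_force: [-0.3, -0.2, -0.1]
finger_gap: 85.3
```

```bash
python3 look.py w2; python3 crop.py w2 287 200 50 6 w2s
```

```text
t 2.52 pos [ 523.1 -213.7  202.2] yaw_y 90.45 zaxis [-7.e-04  7.e-04 -1.e+00] F [-0.3 -0.2 -0.1] gap 85.3 q [-0.53  0.35 -0.06  1.16  0.   -0.54]
origin 237 150
```

View pics/w2s.png

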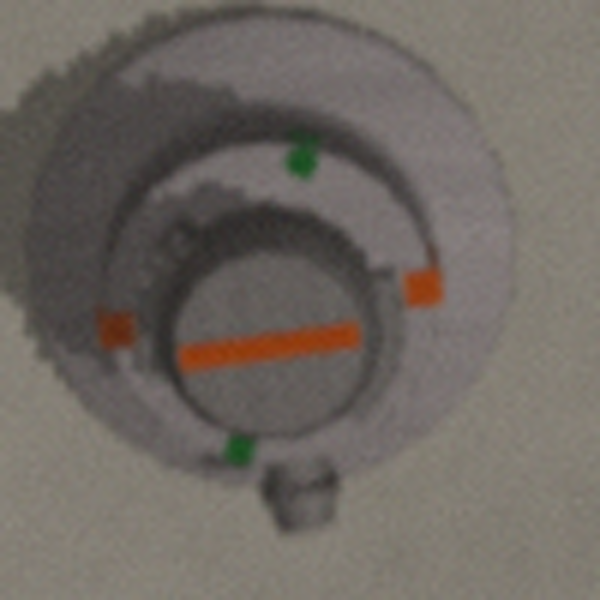

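```bash
python3 - <<'E'
import pickle;from h import *
ci=pickle.load(open("pics/w2.pkl","rb"))
f=lambda o,k,x,y,z: ray(ci,*px(o,k,x,y),z)
o=(237,150);k=6
A,B,G,H,C,D,E=[f(o,k,*p) for p in [(116,329,40),(423,288,40),(302,160,40),(239,450,40),(275,343,61),(180,358,61),(358,334,61)]]
print("stand",C,"mid",(A+B)/2,(G+H)/2,bear(B,A),bear(H,G),bear(E,D))
E
```

```text
stand [ 522.06130421 -215.73801846   61.        ] mid [ 522.5103897  -216.82279704   40.        ] [ 522.55311344 -216.69958313   40.        ] -81.70548000056183 168.46511008908092 -81.5764532343492
```

Emit:
send_rows(moves=[[[-1,-17.4,46,0,0,0,0],[-1,-17.4,46,0,0,0,0],[-1,-17.4,46,0,0,0,0],[-1,-17.4,46,-20,0,0,0],[-1,0,0,-40,0,0,0],[-1,0,0,-40,0,0,0],[-1,0,0,0,0,0,0],[-1,0,0,0,0,0,0]]])

```text
clock: 3.58
ee_pos: [454.1, -30.6, 103.7]
eef_rot: [-0.004, 1.0, -0.0, 0.001]
wrist_force: [-0.1, 0.2, 0.3]
finger_gap: 85.7
```

```bash
python3 look.py w3
```

```text
t 3.58 pos [454.1 -30.6 103.7] yaw_y 90.45 zaxis [ 1.2e-03 -2.0e-04 -1.0e+00] F [-0.1  0.2  0.3] gap 85.7 q [-0.25  0.25 -0.51  0.81  0.   -0.25]
```

View pics/w3.png

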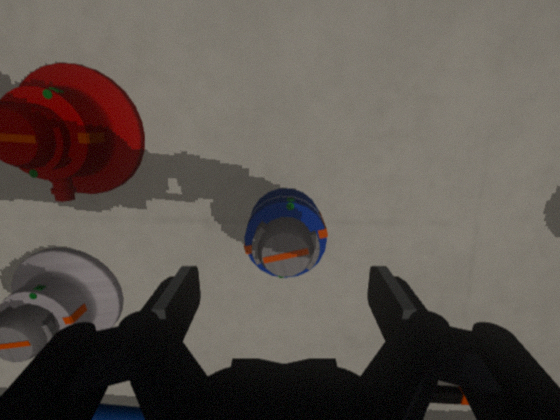

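Emit:
send_rows(moves=[[[-1,0,0,-36,0,0,0],[-1,0,0,-36,0,0,0],[-1,0,0,0,0,0,0],[1,0,0,0,0,0,0],[1,0,0,0,0,0,0],[1,0,0,0,0,0,0],[1,0,0,0,0,0,0],[1,0,0,0,0,0,0]]], squeeze=45)

```text
clock: 4.62
ee_pos: [454.9, -31.2, 32.1]
eef_rot: [-0.004, 1.0, -0.0, 0.001]
wrist_force: [-2.5, 1.8, 14.7]
finger_gap: 54.8
```

```bash
python3 look.py w4
```

```text
t 4.62 pos [454.9 -31.2  32.1] yaw_y 90.42 zaxis [ 2.9e-03 -6.0e-04 -1.0e+00] F [-2.5  1.8 14.7] gap 54.8 q [-0.25  0.34 -0.62  0.6   0.   -0.25]
```

View pics/w4.png

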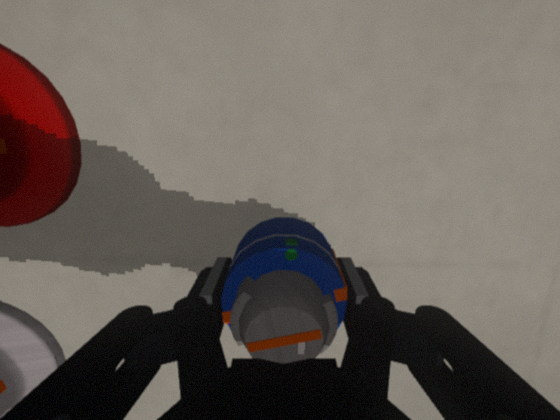

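Emit:
send_rows(moves=[[[1,0,0,20,0,0,0],[1,0,0,40,0,0,0],[1,0,0,40,0,0,0],[1,8.5,-23,0,0,0,8.1],[1,8.5,-23,0,0,0,8.1],[1,8.5,-23,0,0,0,8.1],[1,8.5,-23,0,0,0,8.1],[1,8.5,-23,0,0,0,8.1],[1,8.5,-23,0,0,0,8.1],[1,8.5,-23,0,0,0,8.1],[1,8.5,-23,0,0,0,8.1],[1,0,0,0,0,0,0],[1,0,0,0,0,0,0]]])

```text
clock: 6.3
ee_pos: [521.6, -214.6, 130.9]
eef_rot: [-0.538, 0.843, -0.0, 0.0]
wrist_force: [-0.4, 0.2, -1.6]
finger_gap: 54.8
```

```bash
python3 look.py w5; python3 - <<'E'
from plant import *
from h import *
print(observe()["ee_pos"])
im=snapshot("scene");cv2.imwrite("pics/s5.png",cv2.resize(im[150:330,210:390,::-1],None,fx=3.3,fy=3.3,interpolation=cv2.INTER_CUBIC)); print(observe()["ee_pos"])
E
```

```text
t 6.3 pos [ 521.6 -214.6  130.9] yaw_y 155.1 zaxis [ 3.e-04 -0.e+00 -1.e+00] F [-0.4  0.2 -1.6] gap 54.8 q [-0.53  0.39 -0.2   0.97  0.   -1.67]
[ 521.57822221 -214.37659014  130.76282505]
[ 521.58940638 -214.30346039  130.6953116 ]
```

View pics/w5.png

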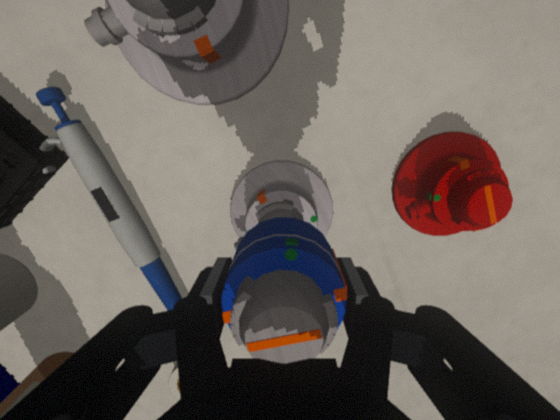

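View pics/s5.png

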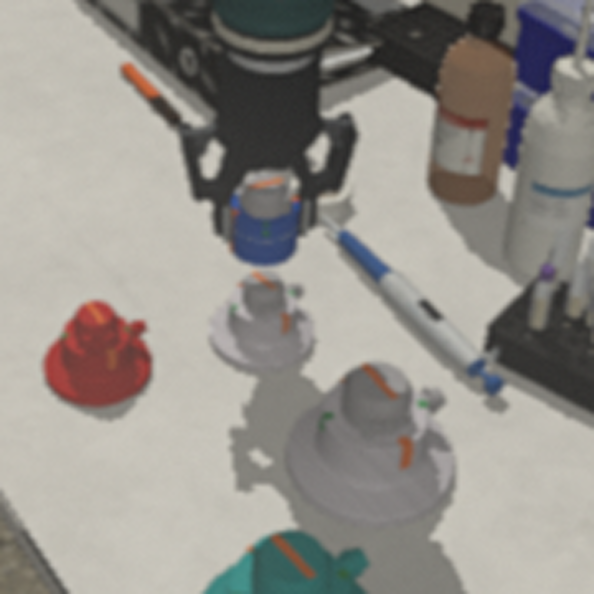

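```bash
python3 crop.py w5 285 285 75 5 w5s; python3 crop.py w5 282 210 56 8 w5t
```

```text
origin 210 210
origin 226 154
```

View pics/w5s.png

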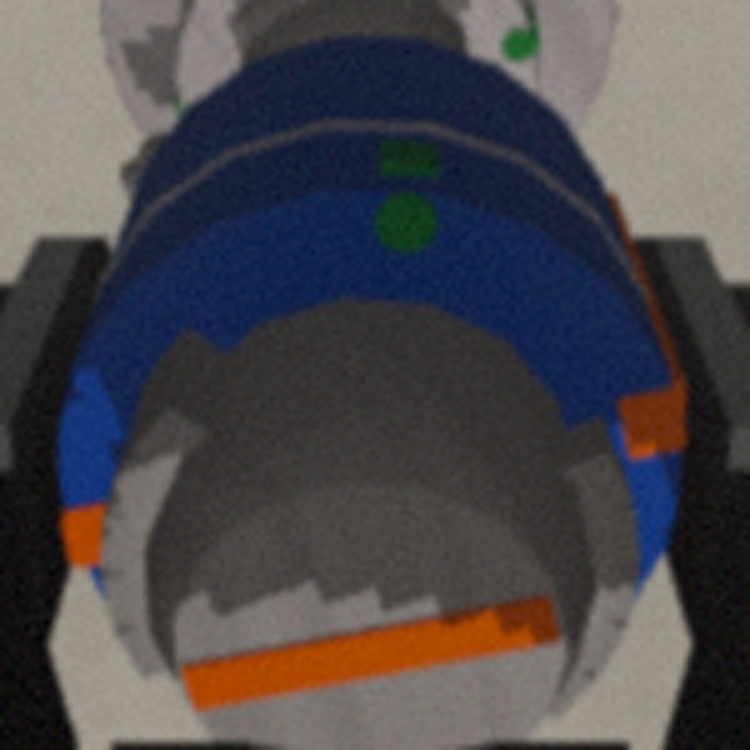

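View pics/w5t.png

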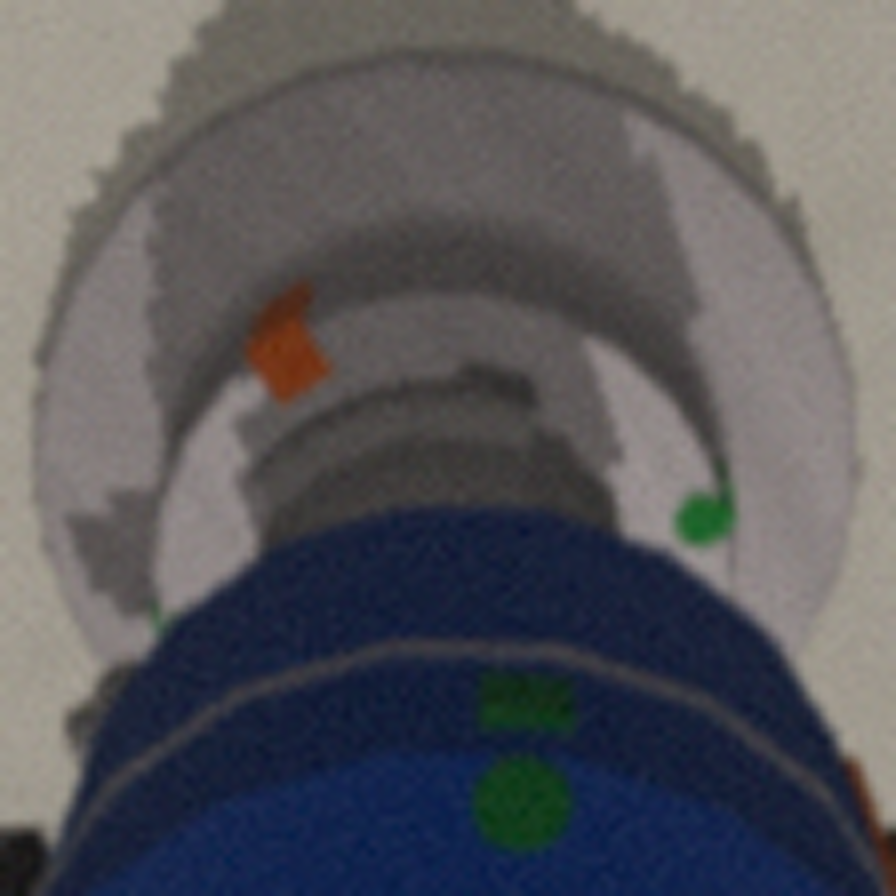

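```bash
python3 - <<'E'
import pickle;from h import *
c2=pickle.load(open("pics/w2.pkl","rb"));o=(237,150);k=6
A,B=[ray(c2,*px(o,k,*p),40) for p in [(116,329),(423,288)]];print("barsep",np.linalg.norm(A-B))
ci=pickle.load(open("pics/w5.pkl","rb"))
f=lambda o,k,x,y,z: ray(ci,*px(o,k,x,y),z)
for zs in (96.7,98.7,100.7):
  o=(210,210);k=5
  D,E,G=f(o,k,190,690,zs+61),f(o,k,553,620,zs+61),f(o,k,407,222,zs+40)
  yaw=bear(D,E); print("stage",zs,(D+E)/2,np.linalg.norm(D-E),yaw,"green->centre", G, bear((D+E)/2,G), np.linalg.norm(((D+E)/2-G)[:2]))
o=(226,154);k=8
G=f(o,k,703,520,40); O=f(o,k,288,348,40)
x=np.radians(-81.6)
print("stand green",G,"orange",O, "pred with c=(522.4,-216.5):")
c=np.array([522.4,-216.5,40])
for a in (70,-110): print(c[:2]+25*np.array([np.cos(x+np.radians(a)),np.sin(x+np.radians(a))]))
for a in (0,180): print(c[:2]+26*np.array([np.cos(x+np.radians(a)),np.sin(x+np.radians(a))]))
E
```

```text
barsep 51.22764562545094
stage 96.7 [ 521.47033508 -214.5010963   157.7       ] 28.026208225177037 168.41745902454508 green->centre [ 507.89312726 -236.40836349  136.7       ] -121.7889031899431 25.773415140202793
stage 98.7 [ 520.71602129 -216.11505353  159.7       ] 27.399752358700937 168.41745902454508 green->centre [ 507.52799502 -237.31892788  138.7       ] -121.8800854254604 24.970549135352385
stage 100.7 [ 519.9617075  -217.72901075  161.7       ] 26.77329649222472 168.41745902454508 green->centre [ 507.16286279 -238.22949226  140.7       ] -121.97732566047513 24.167750573917026
stand green [ 498.085873   -211.98618502   40.        ] orange [ 526.04307999 -243.39616458   40.        ] pred with c=(522.4,-216.5):
[ 546.88938124 -221.52694803]
[ 497.91061876 -211.47305197]
[ 526.19815874 -242.22108066]
[ 518.60184126 -190.77891934]
```

Emit:
send_rows(moves=[[[1,1.5,-1,-15,0,0,0],[1,0,0,-18,0,0,0],[1,0,0,-5,0,0,0],[1,0,0,-4,0,0,0],[1,0,0,-4,0,0,0],[1,0,0,0,0,0,0]]])

```text
clock: 7.15
ee_pos: [523.3, -216.0, 84.3]
eef_rot: [-0.539, 0.842, -0.0, 0.0]
wrist_force: [0.2, 0.2, -0.9]
finger_gap: 54.4
```

```bash
python3 look.py w6; python3 - <<'E'
from plant import *
s=observe();print(s["ee_pos"],s["wrist_force"],s["ft_torque"])
E
```

```text
t 7.15 pos [ 523.3 -216.    84.3] yaw_y 155.21 zaxis [ 0.  0. -1.] F [ 0.2  0.2 -0.9] gap 54.4 q [-0.54  0.44 -0.27  0.86  0.   -1.67]
[ 523.40418058 -216.06622623   84.43904208] [ 0.7005208   0.02833651 -1.22835791] [ 0.04445243 -0.00939435  0.01650655]
```

View pics/w6.png

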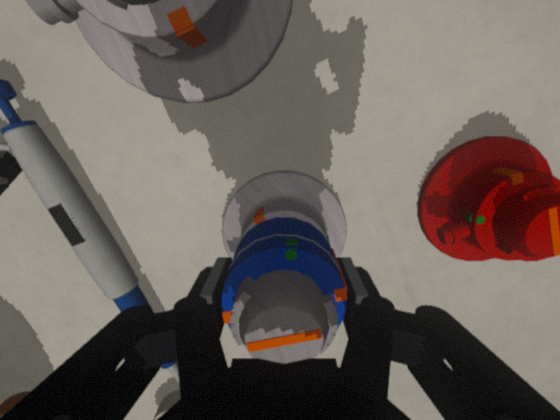

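Emit:
send_rows(moves=[[[1,0,0,-4,0,0,0],[1,0,0,-4,0,0,0],[1,0,0,-3,0,0,0],[1,0,0,-2,0,0,0],[1,0,0,0,0,0,0]]])

```text
clock: 7.82
ee_pos: [523.2, -216.0, 72.1]
eef_rot: [-0.539, 0.842, -0.0, 0.0]
wrist_force: [-5.7, 1.6, 14.2]
finger_gap: 54.8
```

```bash
python3 look.py w7; python3 crop.py w7 285 260 75 5 w7s
```

```text
t 7.83 pos [ 523.2 -216.    72.1] yaw_y 155.21 zaxis [ 4.e-04 -5.e-04 -1.e+00] F [-5.7  1.6 14.2] gap 54.8 q [-0.54  0.45 -0.29  0.83 -0.   -1.67]
origin 210 185
```

View pics/w7s.png

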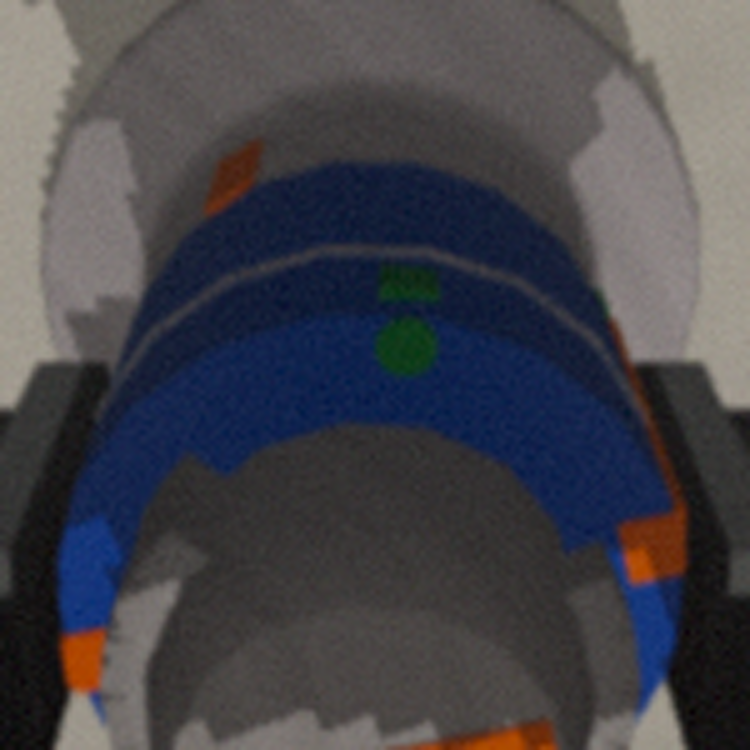

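Emit:
send_rows(moves=[[[1,0.1,-0.1,0.5,0,0,-6],[1,0.1,-0.2,0,0,0,-10],[1,0.1,-0.1,0,0,0,-10],[1,0.1,-0.2,0,0,0,-10],[1,0.1,-0.1,0,0,0,-10],[1,0.1,-0.1,0,0,0,-10],[1,0.1,-0.1,0,0,0,-6],[1,0,0,0,0,0,0]]])

```text
clock: 8.88
ee_pos: [524.1, -216.9, 72.2]
eef_rot: [-0.027, 1.0, -0.0, 0.0]
wrist_force: [-2.5, 1.9, 6.3]
finger_gap: 54.6
```

```bash
python3 look.py w8; python3 crop.py w8 285 260 75 5 w8s; python3 - <<'E'
from plant import *
s=observe();print(s["ee_pos"],s["wrist_force"],s["ft_torque"])
E
```

```text
t 8.88 pos [ 524.1 -216.9   72.2] yaw_y 93.12 zaxis [ 4.e-04 -1.e-04 -1.e+00] F [-2.5  1.9  6.3] gap 54.6 q [-0.54  0.45 -0.29  0.83  0.   -0.59]
origin 210 185
[ 524.13665902 -216.84907277   72.17682304] [-1.74342384  2.78432875  6.6891895 ] [ 0.32023846  0.28925106 -0.15540539]
```

View pics/w8s.png

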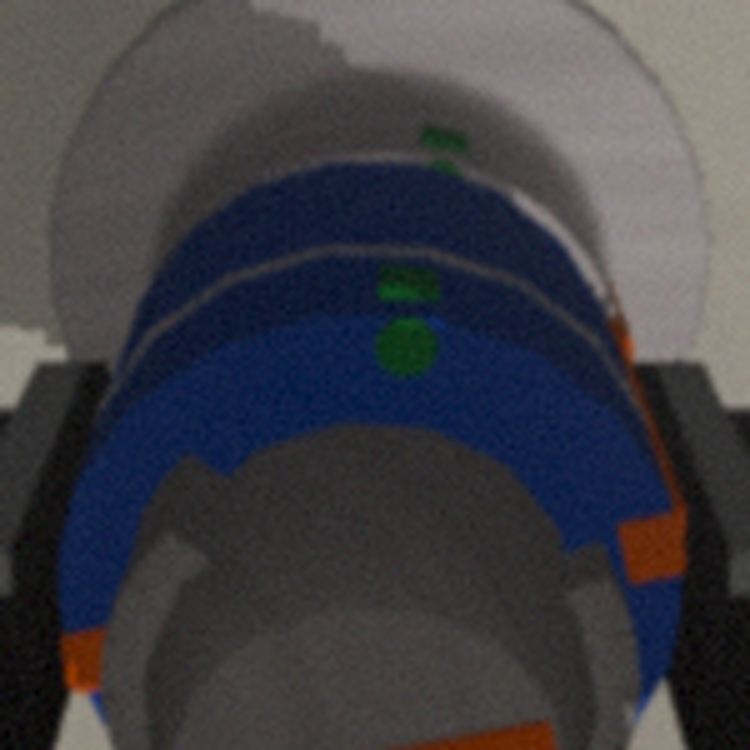

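Emit:
send_rows(moves=[[[1,0,0,0,0,0,-5],[1,0,0,0,0,0,-3],[1,0,0,0,0,0,-2],[1,0,0,0,0,0,-2],[1,0,0,0,0,0,0]]])

```text
clock: 9.55
ee_pos: [523.1, -216.2, 72.2]
eef_rot: [0.076, 0.997, 0.0, -0.001]
wrist_force: [-9.2, 3.9, 12.6]
finger_gap: 54.7
```

```bash
python3 look.py w9; python3 crop.py w9 285 260 75 5 w9s; python3 - <<'E'
from plant import *
s=observe();print(s["ee_pos"],s["wrist_force"],s["ft_torque"])
E
```

```text
t 9.55 pos [ 523.1 -216.2   72.2] yaw_y 81.26 zaxis [-1.4e-03  6.0e-04 -1.0e+00] F [-9.2  3.9 12.6] gap 54.7 q [-0.54  0.45 -0.29  0.83 -0.   -0.38]
origin 210 185
[ 523.13258527 -216.25713122   72.19161284] [-9.23684351  4.04304548 13.64834299] [0.8159003  1.63307237 0.8562833 ]
```

View pics/w9s.png

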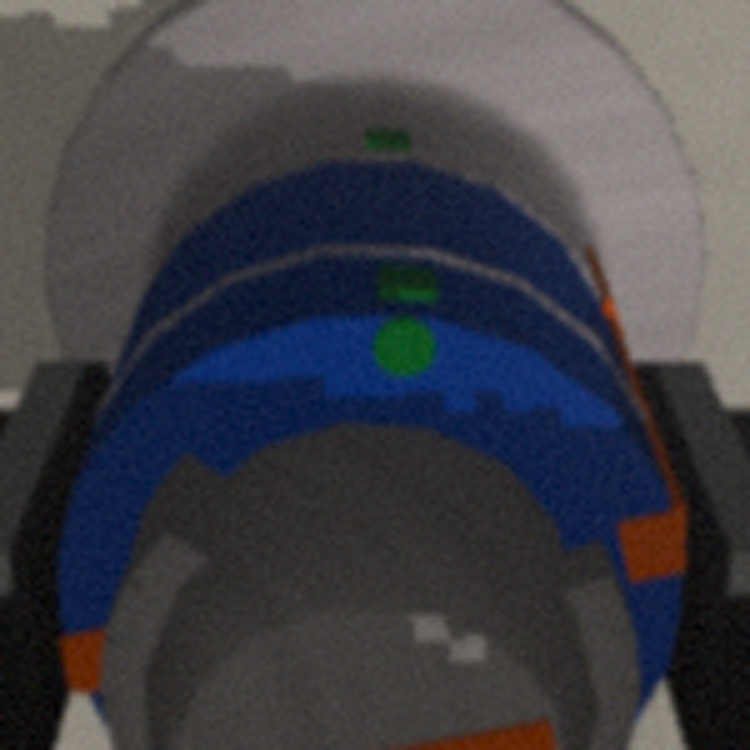

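Emit:
send_rows(moves=[[[1,0,0,0,0,0,2],[-1,0,0,0,0,0,0],[-1,0,0,0,0,0,0],[-1,0,0,0,0,0,0],[-1,0,0,20,0,0,0],[-1,0,0,50,0,0,0],[-1,0,0,60,0,0,0],[-1,0,0,40,0,0,0],[-1,0,0,0,0,0,0],[-1,0,0,0,0,0,0]]])

```text
clock: 10.85
ee_pos: [523.8, -216.8, 241.0]
eef_rot: [0.059, 0.998, 0.0, -0.0]
wrist_force: [-1.2, -0.3, -0.6]
finger_gap: 85.4
```

```bash
python3 look.py w10; python3 crop.py w10 287 210 50 8 w10s
```

```text
t 10.85 pos [ 523.8 -216.8  241. ] yaw_y 83.21 zaxis [-7.e-04  4.e-04 -1.e+00] F [-1.2 -0.3 -0.6] gap 85.4 q [-0.54  0.34  0.02  1.26 -0.   -0.42]
origin 237 160
```

View pics/w10.png

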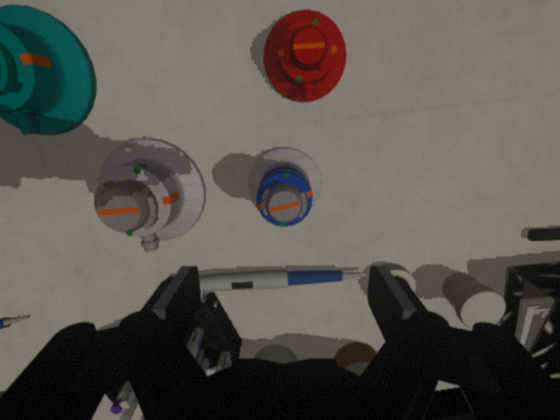

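View pics/w10s.png

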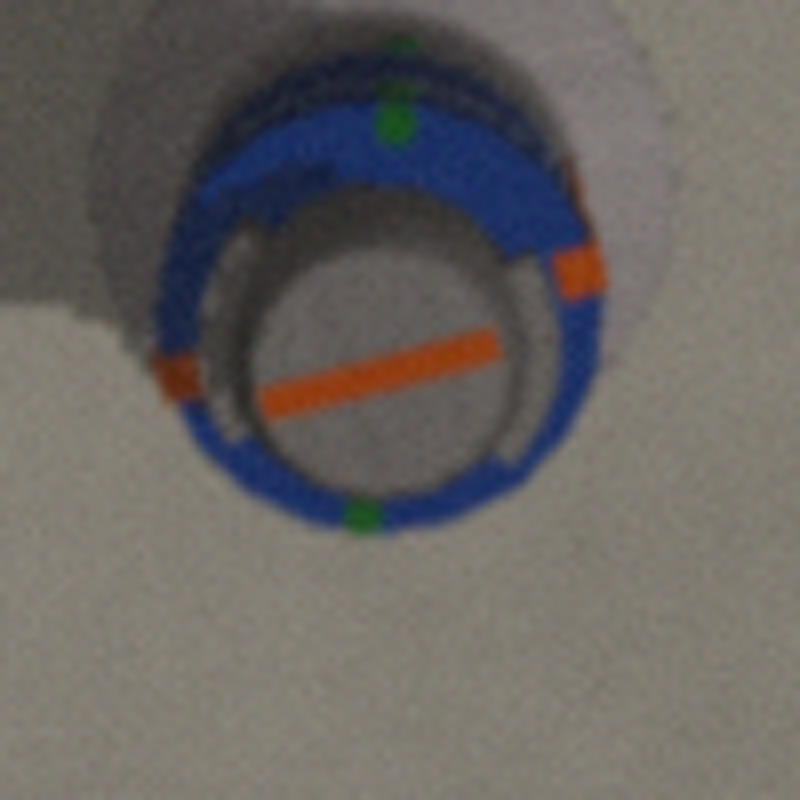

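```bash
python3 - <<'E'
import pickle;from h import *
ci=pickle.load(open("pics/w10.pkl","rb"))
f=lambda o,k,x,y,z: ray(ci,*px(o,k,x,y),z)
o=(237,160);k=8
A,B,G,H,C,D,E=[f(o,k,*p) for p in [(180,377,80),(580,272,80),(397,123,80),(363,517,80),(383,370,101),(260,405,101),(500,343,101)]]
print("stage",C,"mid",(A+B)/2,(G+H)/2,bear(B,A),bear(H,G),bear(E,D),np.linalg.norm(A-B))
E
```

```text
stage [ 521.6850282  -216.81175372  101.        ] mid [ 522.12796044 -217.36520989   80.        ] [ 522.19583912 -217.25102809   80.        ] -81.59892604503234 168.43002678314207 -81.7317436871338 51.10281035569921
```

The stage's bars lie at -81.6 degrees, in line with the stand at -81.6, and it is centred and down. Next is the cap.

Emit:
send_rows(moves=[[[-1,-8.2,49.2,-4,0,0,3],[-1,-8.2,49.2,-4,0,0,3],[-1,-8.2,49.2,-4,0,0,3],[-1,-8.2,49.2,-4,0,0,3],[-1,-8.2,49.2,-4,0,0,3],[-1,-8.2,49.2,-4,0,0,3],[-1,-8.2,49.2,-4,0,0,3],[-1,-8.2,49.2,-4,0,0,3],[-1,-8.2,49.2,-4,0,0,3],[-1,0,0,0,0,0,0],[-1,0,0,0,0,0,0]]])

```text
clock: 12.28
ee_pos: [449.9, 225.6, 205.0]
eef_rot: [-0.176, 0.984, -0.0, -0.001]
wrist_force: [0.2, -0.2, 0.2]
finger_gap: 85.6
```

```bash
python3 look.py w11; python3 crop.py w11 287 200 50 8 w11s
```

```text
t 12.28 pos [449.9 225.6 205. ] yaw_y 110.22 zaxis [-1.4e-03 -7.0e-04 -1.0e+00] F [ 0.2 -0.2  0.2] gap 85.6 q [ 0.3   0.25 -0.21  1.11 -0.   -0.05]
origin 237 150
```

View pics/w11.png

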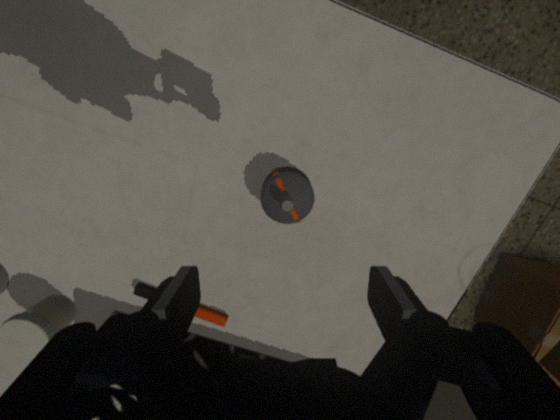

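View pics/w11s.png

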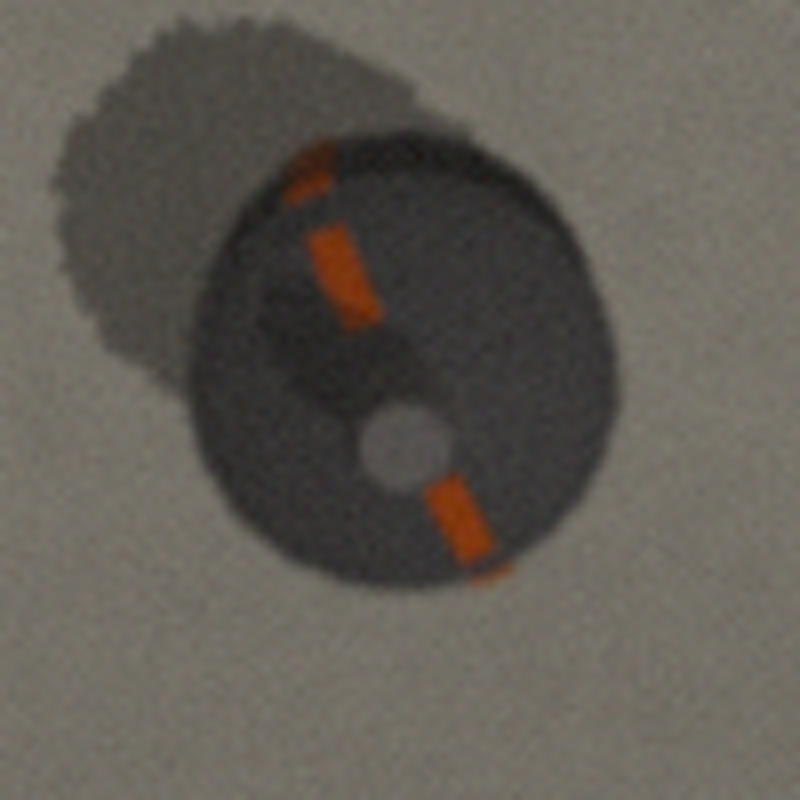

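```bash
python3 - <<'E'
import pickle;from h import *
ci=pickle.load(open("pics/w11.pkl","rb"))
f=lambda o,k,x,y,z: ray(ci,*px(o,k,x,y),z)
o=(237,150);k=8
C=f(o,k,405,448,60)
A,B=f(o,k,308,195,34),f(o,k,490,570,34)
D,E=f(o,k,325,230,35.5),f(o,k,477,558,35.5)
D2,E2=f(o,k,362,322,39),f(o,k,442,485,39)
print(C,(A+B)/2,np.linalg.norm(A-B),bear(B,A),(D+E)/2,np.linalg.norm(D-E),bear(E,D),(D2+E2)/2,np.linalg.norm(D2-E2),bear(E2,D2))
E
```

```text
[447.58532627 227.46252937  60.        ] [447.35471636 227.1656519   34.        ] 54.61869782700547 -134.53943145591506 [448.19775404 227.65105913  35.5       ] 47.27452803787227 -135.5615025061655 [448.14131629 227.56148902  39.        ] 23.488243073641012 -134.33695963862627
```

Emit:
send_rows(moves=[[[-1,-2.1,1.7,-40,0,0,0],[-1,0,0,-50,0,0,0],[-1,0,0,-20,0,0,0],[-1,0,0,0,0,0,0],[-1,0,0,0,0,0,0]]])

```text
clock: 12.95
ee_pos: [448.9, 227.2, 96.7]
eef_rot: [-0.175, 0.985, 0.0, 0.001]
wrist_force: [0.3, 0.8, 0.3]
finger_gap: 85.4
```

```bash
python3 look.py w12
```

```text
t 12.95 pos [448.9 227.2  96.7] yaw_y 110.15 zaxis [ 1.1e-03  3.0e-04 -1.0e+00] F [0.3 0.8 0.3] gap 85.4 q [ 0.31  0.33 -0.41  0.83 -0.   -0.05]
```

View pics/w12.png

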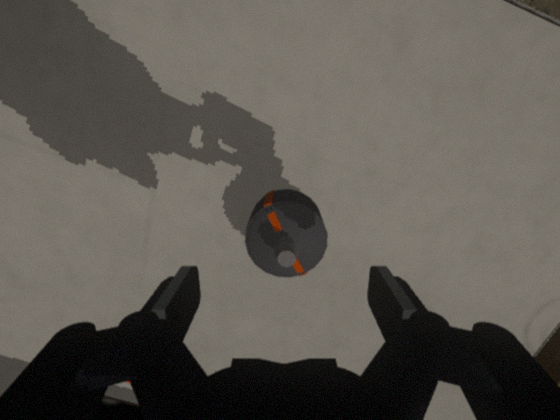

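Emit:
send_rows(moves=[[[-1,-0.8,0,-33,0,0,0],[-1,0,0,-33,0,0,0],[-1,0,0,0,0,0,0],[1,0,0,0,0,0,0],[1,0,0,0,0,0,0],[1,0,0,0,0,0,0],[1,0,0,0,0,0,0],[1,0,0,0,0,0,0]]], squeeze=45)

```text
clock: 14.0
ee_pos: [448.2, 227.9, 31.5]
eef_rot: [-0.176, 0.984, 0.0, 0.001]
wrist_force: [-2.0, -1.2, 12.7]
finger_gap: 55.0
```

```bash
python3 look.py w13
```

```text
t 14.0 pos [448.2 227.9  31.5] yaw_y 110.22 zaxis [ 2.6e-03  8.0e-04 -1.0e+00] F [-2.  -1.2 12.7] gap 55.0 q [ 0.31  0.41 -0.51  0.65 -0.   -0.04]
```

View pics/w13.png

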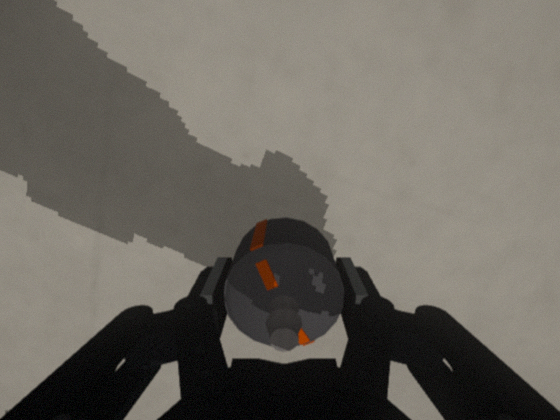

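Emit:
send_rows(moves=[[[1,0,0,20,0,0,0],[1,0,0,55,0,0,0],[1,0,0,60,0,0,0],[1,8.3,-49.5,0,0,0,-6.3],[1,8.3,-49.5,0,0,0,-6.3],[1,8.3,-49.5,0,0,0,-6.3],[1,8.3,-49.5,0,0,0,-6.3],[1,8.3,-49.5,0,0,0,-6.3],[1,8.3,-49.5,0,0,0,-6.3],[1,8.3,-49.5,0,0,0,-6.4],[1,8.3,-49.5,0,0,0,-6.4],[1,8.3,-49.5,0,0,0,-6.4],[1,0,0,0,0,0,0],[1,0,0,0,0,0,0]]])

```text
clock: 15.8
ee_pos: [521.8, -217.7, 165.3]
eef_rot: [0.315, 0.949, 0.0, 0.0]
wrist_force: [0.4, -0.0, -0.9]
finger_gap: 54.3
```

```bash
python3 look.py w14;  python3 crop.py w14 285 275 80 5 w14s; python3 crop.py w14 285 200 50 8 w14t
```

```text
t 15.8 pos [ 521.8 -217.7  165.3] yaw_y 53.23 zaxis [ 3.e-04  0.e+00 -1.e+00] F [ 0.4 -0.  -0.9] gap 54.3 q [-0.54  0.37 -0.14  1.06  0.    0.1 ]
origin 205 195
origin 235 150
```

View pics/w14s.png

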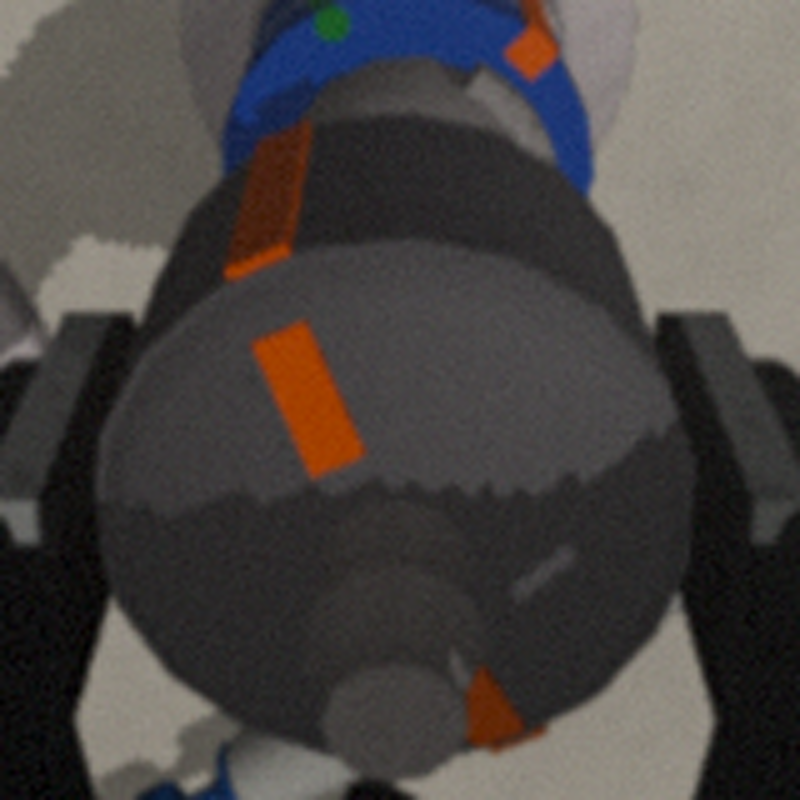

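View pics/w14t.png

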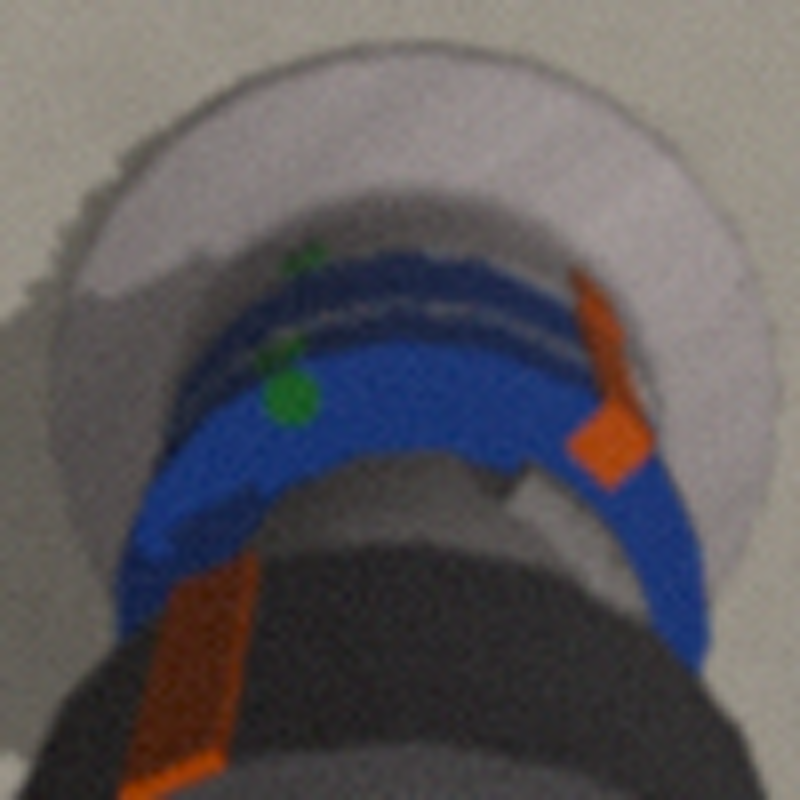

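```bash
python3 - <<'E'
import pickle;from h import *
ci=pickle.load(open("pics/w14.pkl","rb"))
f=lambda o,k,x,y,z: ray(ci,*px(o,k,x,y),z)
o=(205,195);k=5
for zs in (132.8,133.8,134.8):
  C=f(o,k,396,722,zs+60);A,B=f(o,k,262,262,zs+34),f(o,k,515,742,zs+34)
  print(zs,C,(A+B)/2,np.linalg.norm(A-B),bear(B,A))
  D,E=f(o,k,278,335,zs+35.5),f(o,k,340,465,zs+39); print(bear(E,D))
o=(235,150);k=8
x=np.radians(-81.6)
u=lambda a:np.array([np.cos(x+np.radians(a)),np.sin(x+np.radians(a))])
G=f(o,k,291,400,80)[:2];O=f(o,k,612,443,80)[:2]
print("c from green",G-25*u(-110),"c from orange",O-25.6*u(180),O-25.6*u(0))
E
```

```text
132.8 [ 521.12853387 -218.4655176   192.8       ] [ 521.10328563 -218.42540859  166.8       ] 55.880528554794836 167.58181583861432
169.85691269071893
133.8 [ 520.41889728 -217.93564368  193.8       ] [ 520.55450288 -218.01582664  167.8       ] 55.394022013207476 167.58181583861435
169.9055302638701
134.8 [ 519.7092607  -217.40576977  194.8       ] [ 520.00572013 -217.60624469  168.8       ] 54.90751547162001 167.58181583861432
169.9551647980833
c from green [ 522.15129916 -217.32696057] c from orange [ 521.92566312 -216.91753893] [ 514.44621206 -166.26679548]
```

Emit:
send_rows(moves=[[[1,1.1,0.6,-15,0,0,0],[1,0,0,-15,0,0,0],[1,0,0,-4,0,0,0],[1,0,0,-4,0,0,0],[1,0,0,-4,0,0,0],[1,0,0,-3,0,0,0],[1,0,0,0,0,0,0]]])

```text
clock: 16.73
ee_pos: [523.1, -217.3, 119.7]
eef_rot: [0.316, 0.949, 0.0, -0.0]
wrist_force: [0.2, -0.0, -1.4]
finger_gap: 54.2
```

```bash
python3 look.py w15;  python3 crop.py w15 285 275 80 5 w15s
```

```text
t 16.73 pos [ 523.1 -217.3  119.7] yaw_y 53.21 zaxis [-1.e-04  1.e-04 -1.e+00] F [ 0.2 -0.  -1.4] gap 54.2 q [-0.54  0.41 -0.21  0.95  0.    0.1 ]
origin 205 195
```

View pics/w15s.png

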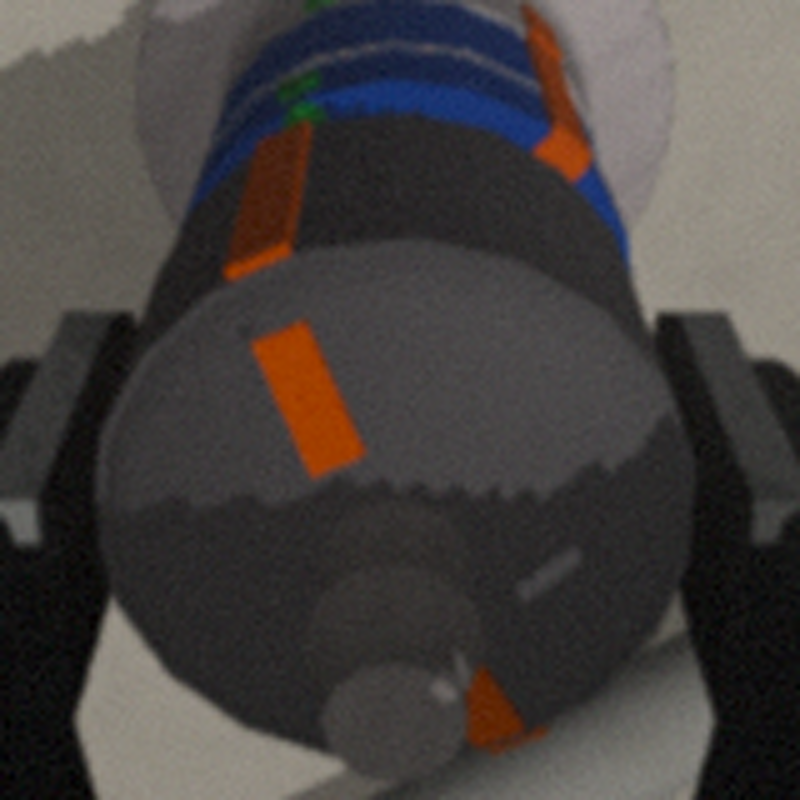

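The cap slides over the spigot with no contact force, and its bar lines up with the stage's green spot. I'll lower it the last 8 mm.

Emit:
send_rows(moves=[[[1,0,0,-4,0,0,0],[1,0,0,-3,0,0,0],[1,0,0,-1.5,0,0,0],[1,0,0,0,0,0,0],[1,0,0,0,0,0,0]]])

```text
clock: 17.4
ee_pos: [523.1, -217.3, 111.6]
eef_rot: [0.316, 0.949, -0.0, 0.0]
wrist_force: [-1.5, 2.1, 5.8]
finger_gap: 54.2
```

```bash
python3 look.py w16;  python3 crop.py w16 285 275 80 5 w16s
```

```text
t 17.4 pos [ 523.1 -217.3  111.6] yaw_y 53.22 zaxis [ 2.e-04 -3.e-04 -1.e+00] F [-1.5  2.1  5.8] gap 54.2 q [-0.54  0.41 -0.23  0.93 -0.    0.1 ]
origin 205 195
```

View pics/w16s.png

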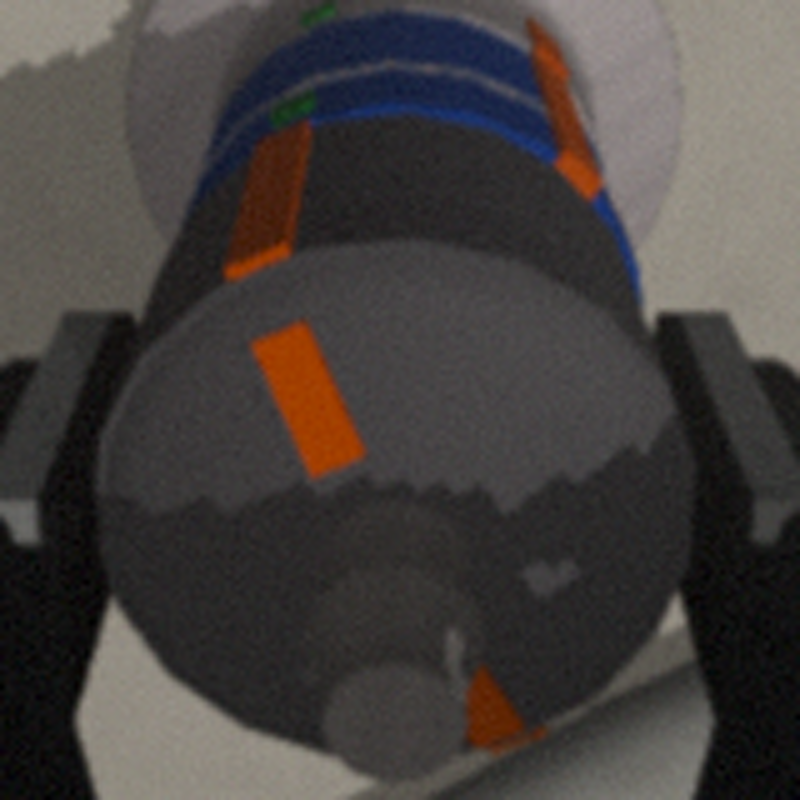

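Emit:
send_rows(moves=[[[1,0,0,-0.8,0,0,0],[1,-0.1,0,0.4,0,0,-6],[1,-0.1,0,0,0,0,-10],[1,-0.1,0,0,0,0,-10],[1,-0.1,-0.1,0,0,0,-10],[1,-0.1,-0.1,0,0,0,-10],[1,-0.1,0,0,0,0,-10],[1,0,0,0,0,0,-6],[1,0,0,0,0,0,0]]])

```text
clock: 18.58
ee_pos: [522.9, -217.6, 111.5]
eef_rot: [0.76, 0.65, 0.0, 0.001]
wrist_force: [-1.3, 1.8, 8.9]
finger_gap: 54.6
```

```bash
python3 look.py w17;  python3 crop.py w17 285 275 80 5 w17s; python3 -c "
from plant import *
print(observe()['ft_torque'])"
```

```text
t 18.57 pos [ 522.9 -217.6  111.5] yaw_y -8.88 zaxis [ 1.1e-03 -4.0e-04 -1.0e+00] F [-1.3  1.8  8.9] gap 54.6 q [-0.54  0.41 -0.23  0.93  0.    1.19]
origin 205 195
[ 0.34549389  0.366201   -0.11843289]
```

View pics/w17s.png

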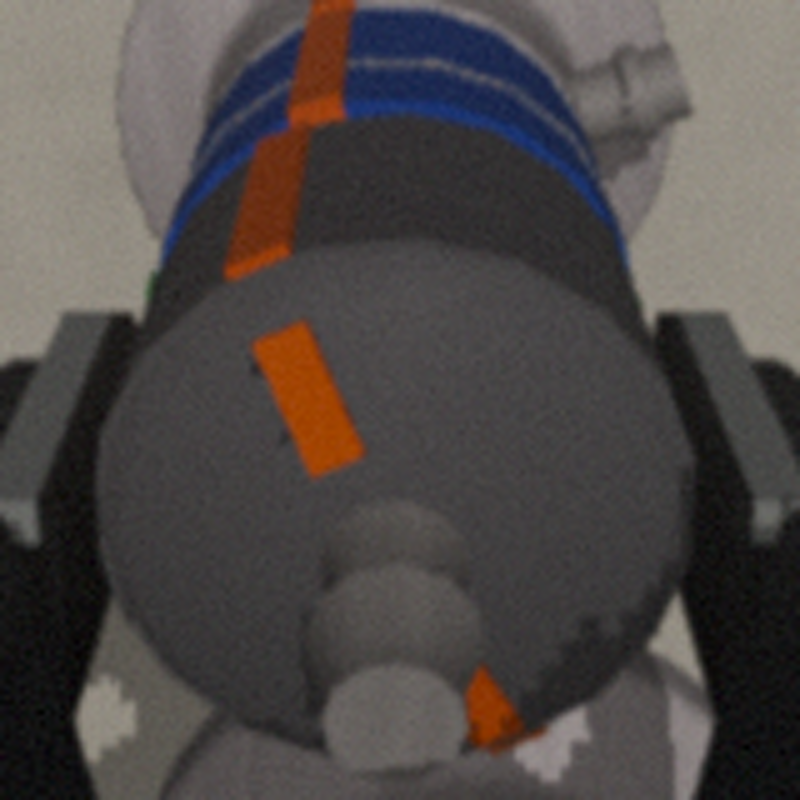

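Emit:
send_rows(moves=[[[1,0,0,0,0,0,-5],[1,0,0,0,0,0,-3],[1,0,0,0,0,0,-2],[1,0,0,0,0,0,-2],[1,0,0,0,0,0,0]]])

```text
clock: 19.25
ee_pos: [522.2, -217.3, 111.5]
eef_rot: [0.823, 0.568, -0.0, -0.0]
wrist_force: [-5.7, 3.2, 12.8]
finger_gap: 54.1
```

```bash
python3 look.py w18;  python3 crop.py w18 285 275 80 5 w18s; python3 -c "
from plant import *
print(observe()['ft_torque'])"
```

```text
t 19.25 pos [ 522.2 -217.3  111.5] yaw_y -20.78 zaxis [-1.e-04 -0.e+00 -1.e+00] F [-5.7  3.2 12.8] gap 54.1 q [-0.54  0.41 -0.23  0.93 -0.    1.4 ]
origin 205 195
[0.65922419 1.18746233 0.36245783]
```

View pics/w18s.png

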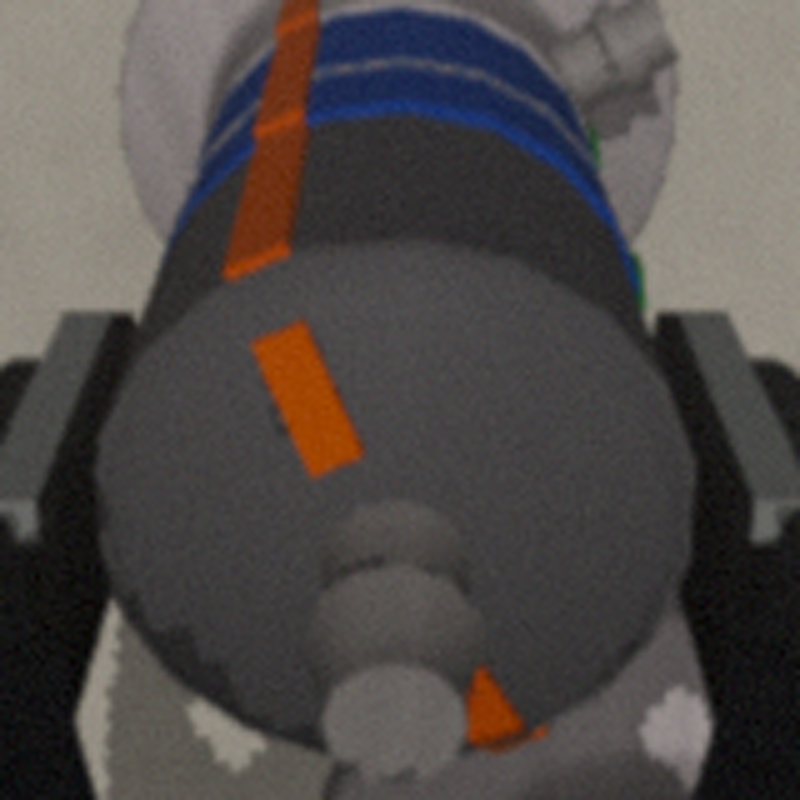

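Emit:
send_rows(moves=[[[1,0,0,0,0,0,-2],[1,0,0,0,0,0,0],[1,0,0,0,0,0,2],[-1,0,0,0,0,0,0],[-1,0,0,0,0,0,0],[-1,0,0,0,0,0,0],[-1,0,0,0,0,0,0],[-1,0,0,20,0,0,0],[-1,0,0,50,0,0,0],[-1,0,0,60,0,0,0],[-1,0,0,20,0,0,0],[-1,0,0,0,0,0,0],[-1,0,0,0,0,0,0]]])

```text
clock: 20.92
ee_pos: [522.2, -217.4, 259.8]
eef_rot: [0.823, 0.568, -0.0, -0.001]
wrist_force: [-0.7, -0.6, -1.5]
finger_gap: 85.4
```

```bash
python3 look.py w19;  python3 crop.py w19 285 215 55 8 w19s; python3 - <<'E'
from plant import *
from h import *
im=snapshot("scene");cv2.imwrite("pics/s19.png",cv2.resize(im[170:290,230:350,::-1],None,fx=5,fy=5,interpolation=cv2.INTER_CUBIC))
im=snapshot("top");cv2.imwrite("pics/t19.png",im[:,:,::-1])
E
```

```text
t 20.93 pos [ 522.2 -217.4  259.8] yaw_y -20.79 zaxis [-1.3e-03  7.0e-04 -1.0e+00] F [-0.7 -0.6 -1.5] gap 85.4 q [-0.54  0.33  0.06  1.3  -0.    1.4 ]
origin 230 160
```

View pics/w19s.png

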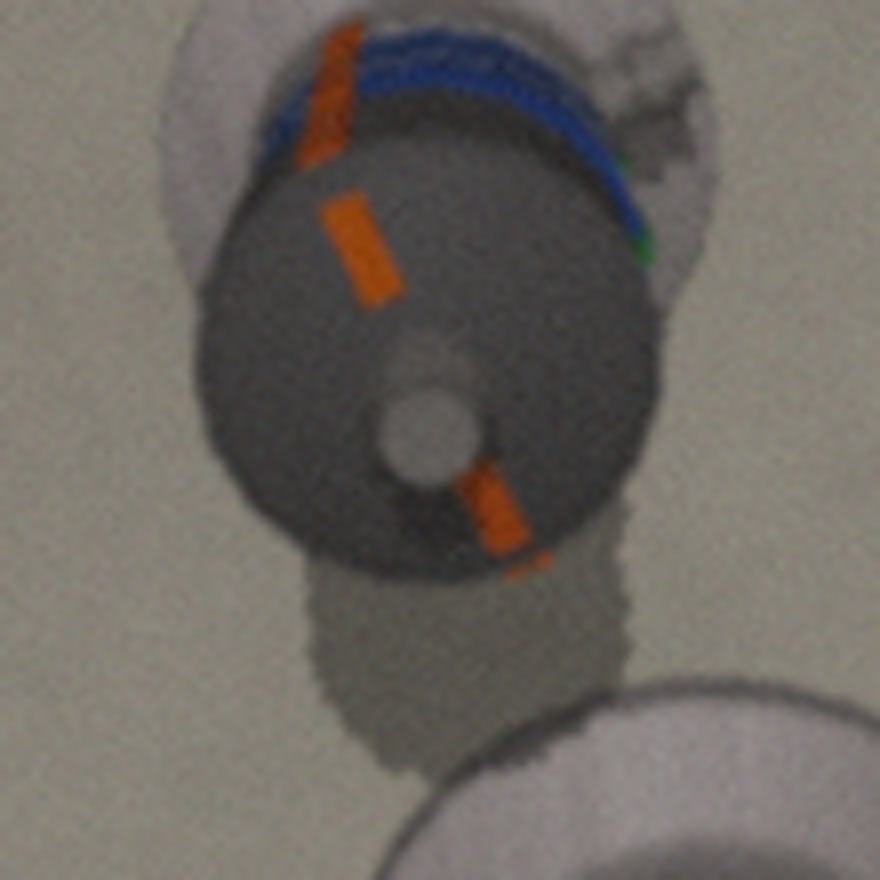

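View pics/s19.png

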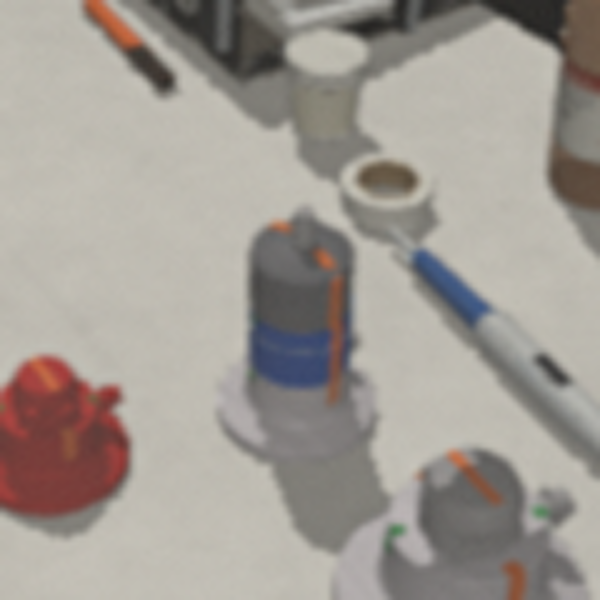

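View pics/t19.png

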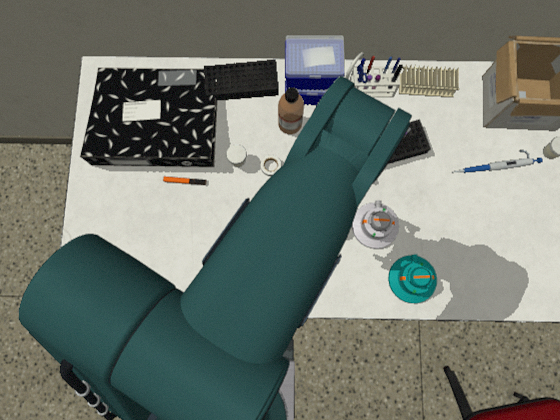

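```bash
python3 - <<'E'
import pickle;from h import *
ci=pickle.load(open("pics/w19.pkl","rb"))
f=lambda o,k,x,y,z: ray(ci,*px(o,k,x,y),z)
o=(230,160);k=8
C=f(o,k,430,437,140);D,E=f(o,k,344,200,115.5),f(o,k,511,545,115.5);A,B=f(o,k,318,158,114),f(o,k,530,567,114)
print(C,(D+E)/2,bear(E,D),(A+B)/2,np.linalg.norm(A-B),bear(B,A))
E
python3 - <<'E'
from plant import *
s=observe();print(s["clock"],s["wrist_force"],s["joint_vel"].round(3)); print(sign_off())
E
```

```text
[ 521.46936972 -217.79118317  140.        ] [ 521.13797201 -218.42342195  115.5       ] 94.00367858789221 [ 521.06392772 -217.78835859  114.        ] 55.7898615453547 95.54325422027868
21.075 [-0.02274569  0.24514697  0.31884527] [-0.001 -0.002  0.007  0.002 -0.002 -0.001]
the job is handed in; nothing more can be done
None
```

The filter holder is assembled and handed in at about 21 s of the 67 s. The blue stage is locked on the small grey stand and the grey cap is locked on the stage. The gripper is open and 260 mm above the table, clear of the stack.

- **Stage on stand:** the wrist camera put the stage's bars at -81.6° against the stand's -81.6°. Its centre was within about 1 mm of the stand's. When it was pushed further, I measured 0.86 N m of resistance, so it was at the stop.
- **Cap on stage:** the cap's bars measured 94.0° to 95.5° (-84.5° to -86° with the half turn), about 3 to 4° from the stage's -81.6°; the limit is 11.5°. Its centre was about 1 mm off the stage's, within the 3.5 mm limit. The resistance was only 0.36 N m at the last reading. I pressed 2° further and backed off before letting go, but did not read the torque there.
- **Seating height:** the cap touched down at the expected 40 mm above the stage. The final pictures show an upright stack with the bars in one line.
- **Bystanders:** none were touched. The specimen cup, tape and marker look unmoved in the last pictures. The arm hid the pipette in the final top view, but the side view shows the part of it in frame lying undisturbed.

No check failed. The two cap bar readings differ by 1.5°, which is about how closely I can read the picture.

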